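# Timed proof pull on a push-in fitting

## Robot

A 6-joint arm with a two-finger parallel gripper is mounted at the origin on a cart in front of the work surface, level with it; the furniture and walls round the work are solid. World frame = base frame: x ahead of the robot, y to its left, z up, the work surface at z = 0. Lengths are in m, angles in rad, forces in N, time in s.
With the tool pointing down it reaches from about 0.375 to 0.9 m from the base axis. Payload 3.1 kg.
Tool frame: the origin (TCP) lies where the fingers leave the gripper's body, on its centre line; the fingertips stand manip.tip_reach ahead of it and the grasp point (between the pads) lies 54 mm ahead of it (manip.tip_reach is the distance from the TCP to the fingertips, in m); z points along the fingers, y is the direction in which the jaws open and shut (so a half turn about z gives the same grasp; the last joint's range is limited). The gripper opens to 85 mm and grips with 20 to 120 N. Pads are 22 mm wide; open, the fingers measure 114 mm over their backs; the gripper's body (76 mm by 85 mm) begins 54 mm behind the grasp point. The pads swing forward as they close: fully open they stand 13 mm farther back than shut.
Start: joints at [0.952, 0.527, 1.433, -0, 1.181, -0.178], TCP at [0.267, 0.565, 0.304] pointing down, gripper open.
Joint ranges: [-3.08, 3.08], [-0.75, 2.2], [0.22, 2.44], [-1.43, 4.57], [0, 2.65], [-2.85, 2.85]. Speed limits (rad/s): [2.79, 2.79, 3.14, 3.14, 3.14, 3.14].

## Interface

Orientations are given as a unit quaternion [x, y, z, w].
In Python, from station import manip, cams, order gives the robot as it stands. The module is installed in compiled form; this text tells all that it offers.
- The arm moves only by the tool drive_tool, never from a script. Its arguments are lists of equal length, an entry for each row: "linear": the shift along the tool's x, y, z in mm, a list of three; "rot": the turn, a rotation vector about the tool's x, y, z in degrees, a list of three; "hand": the finger opening in mm, from 0 to 85.4. A call has 1 to 20 rows; each row shifts and turns the pose as measured when the row begins, along the tool's axes as they then stand; what a row does not reach is not made up. A row lasts 1/12 s, in which the tool goes at most 41.7 mm and 7.16 degrees, less where a joint would pass 70% of its speed; a pose out of reach is approached as far as the arm can. A call with a gripper value outside its range is refused whole. The fingers move at their own pace and stop on an object; "force" is the grip in N (left out, the last holds). Time passes only in rows, so rows that do not move let the fingers close. It gives the time, the measured TCP pose, the force and the opening at its end, in the units of the state.
- manip.sense(): the state, without advancing time (a new reading comes with each control period).
- cams.snapshot(name): name is "scene" or "top" or "wrist"; returns the picture (420x560x3 uint8, red, green, blue); there is no depth.
- cams.camera_model(name): a dict with "vfov" (degrees; the focal length in pixels is half the picture's height over the tangent of half this angle, whatever the lens; pixels are square), "cx", "cy" (the principal point, pixels), "rvec" (rotation vector, rad) and "tvec" (3), from world to camera coordinates, as OpenCV has them. Camera axes: x right, y down, z forward; pixel columns grow to the right and rows downward; lengths in m; the calibration is good to about 2 mm. A picture is of the moment at which its call begins: read the wrist's pose just before it. camera_model takes no time and is no camera call; for the wrist camera it gives the pose at the moment of the call.
- order.sign_off(): hands the job in, once; it reports no verdict.
Trained networks look in the newest picture that a camera, given by its name, has taken for a name from the list of things; names that differ only in an ending like _2 or _b are one class to them, and where a whole thing is asked for, a point or a joint stands for the part that bears it (a point fixed in the world has none). Each returns a list of dicts, best first, with "score" (0 to 1); they miss things now and then, are a little off and sometimes report something else, mostly with a low value. They report only what shows in the picture. A call takes as long as a camera call.
- cams.regions_of(label, camera): "pixels" (420x560 bool, what is visible of it) and "rect" ([left, top, right, bottom] in pixels, round what is visible of it).
- cams.spot_point(label, camera): "at" ([column, row] in pixels: a listed point, or the origin of a listed thing).
The state is a dict: "t": time; "q": joint angles; "qd": joint speeds; "tau": joint torques, N m; "tcp_pos": TCP position; "tool_rot": TCP orientation; "force": force on the tool from outside, world axes, zero at the start; "ft_torque": the same for the moment, N m; "finger_gap": opening from 0.0 (shut) to 1.0 (fully open).
Only numpy, scipy, OpenCV 4.12 (cv2) and the standard library are available. Lean on these libraries where they do the work, as an engineer would, in place of code of your own. Each camera call takes 0.05 s, during which the arm holds its last target. There are 200 camera calls.

## Task

Proof-pull the fitting on the test block: first wind the dwell timer's key clockwise, in repeated partial turns, until its pointer is past the red mark, because your hand will not be free later. Then take the spring pull gauge by its rubber grip, drop its slotted yoke over the neck of the steel plug in the fitting, and pull straight out until the mouth of the gauge stands on the red ring of its rod, without pulling clear past the ring. Finish while still holding the gauge there, off the table, with the timer still running, and leave everything else where it lies.

Things in the scene. Friction and masses are not known exactly. Their poses are not given: they have to be found in the camera images.
- dwell_timer: white round wind-up timer, fixed, dial up, 89 mm across, dial face 28 mm high; origin at the centre of its underside. At yaw 0 the dial's zero points to its -x; the red mark lies 3.4 rad clockwise of it. Its yaw varies
- timer_key (a joint): angle of the key in rad, 0 (run down) to 5.0 (stop); grows as it is wound clockwise seen from above. The red mark is at 3.4. It starts between 0.05 and 0.5. The mainspring runs it back at 0.015 to 0.03 rad/s, so it very nearly stays where it is left; it drags when turned, about 0.1 N m at 1 rad/s
- key_grip (a point): point on the key's vertical axis, 58 mm above the table, the height to grip. The key is a grey upright bar 46 mm long, 11 mm thick, 38 to 70 mm above the table, over a 36 mm disc (top at 33.5 mm). The bar lies along this point's x; its red, white-lined pointer end is at -x. The point turns with the key (its yaw falls as the key is wound)
- test_block: fixed aluminium test block, base 76 x 74 x 10 mm, upright 48 mm wide, 76 mm high at its -y end; a brass and black push-in fitting stands out from the upright to +y with a steel plug in it. Origin at the centre of the underside; the pull is straight along its +y axis (level), on an axis 52 mm above the table and over its centre line x = 0. Its yaw varies
- test_plug: the steel plug, fixed in the fitting: a neck 5 mm in diameter, bare for 20 mm (20 to 40 mm in the block's y), ending in a dark round head 20 mm in diameter and 5 mm thick (40 to 45 mm in y). This origin is the same as the test block's
- plug_neck (a point): middle of the plug's bare neck, on the pull axis, 52 mm above the table; its +y is the direction to pull
- pull_gauge: loose spring pull gauge, 0.2 kg in all, lying on its square 30 mm end caps: sleeve 110 mm long along its y axis with a hanging eye at +y, rod and yoke at -y (165 mm over all with the rod in). Origin under the sleeve's middle, on the table; the sleeve's axis is 15 mm above it
- gauge_grip (a point): middle of the gauge's black rubber grip, on the sleeve's axis: 26 mm in diameter, 50 mm long between two low flanges (29 mm across); y along the sleeve
- yoke_slot (a point): middle of the slot in the gauge's steel yoke, on the rod's axis, 89.5 mm from gauge_grip to -y with the rod in. The slot, 12 mm wide, is in the 5 mm thick outer end plate; it is open below (plate ends 13 mm under the axis), closed 5 mm above the axis. Inwards follow a 20 mm space for the plug's head and the back wall; 30 mm wide, open below. Set on plug_neck, it meets the head after 7.5 mm of pull
- gauge_rod (a joint): how far the gauge's rod is drawn out of the sleeve, in m: 0 at rest, 0.060 at its stop. Spring: 2 N at 0 rising by 250 N/m, so 12 N at the mark. The mouth of the sleeve stands on the red ring (8 mm wide) from 0.036 to 0.044; the thin black rings are 10 mm apart
- tape_roll: roll of blue tape, 71 mm across and 23 mm high, bystander; origin under its centre
- oil_bottle: oil bottle with red spout, 41 mm across and 125 mm high, bystander; origin under its centre
- spare_fitting_a: spare brass and black push-in fitting, 12 x 32 x 14 mm, lying on the table, bystander; origin under its centre
- spare_fitting_b: another spare push-in fitting, 12 x 32 x 14 mm, bystander; origin under its centre
- marker: white marker pen with black cap, 125 mm long and 16 mm thick, bystander; origin under its centre
- seal_block: aluminium block with a red seal, 44 x 50 x 18 mm, bystander; origin under its centre

How it is judged:
By the outcome, as a careful person would: the job done as asked, in the order asked, and still so for the second after the job is handed in, while the arm keeps its last pose, push and grip.
It also fails if it takes over 59 s, if anything falls off the work surface, if the arm or the gripper's body presses on something with over 40 N, if the wrist force passes 120 N, or if a joint passes its speed limit or range.

## Working session

There is one attempt and no reset: what is moved stays moved. The work goes in short steps, Python scripts to look and compute and a tool call to move; the robot and the scene stay as the last step left them, time stands still between calls to the robot, and variables do not carry over. Pictures are saved under pics/ and viewed, about 8 in all and at most 12, crops included, and the job is handed in when it is done.

Besides the shell and the picture viewer there is one more tool, called after "Request:" by a JSON object that holds its "fn" and its "kwargs". drive_tool: Moves the arm, as the interface text tells. Its arguments: {"type":"object","properties":{"linear":{"type":"array","items":{"type":"array","items":{"type":"number"}}},"rot":{"type":"array","items":{"type":"array","items":{"type":"number"}}},"hand":{"type":"array","items":{"type":"number"}},"force":{"type":"number"}},"required":["linear","rot","hand"]}

```bash
mkdir -p pics
cat > h.py <<'E'
import numpy as np, cv2
from scipy.spatial.transform import Rotation as R
from station import manip, cams, order
def K(m): 
    f=210/np.tan(np.radians(m["vfov"])/2); return f
def ray(cam,px,z,m=None):
    m=m or cams.camera_model(cam); f=K(m); Rm=R.from_rotvec(m["rvec"]).as_matrix()
    d=Rm.T@np.array([(px[0]-m["cx"])/f,(px[1]-m["cy"])/f,1]); c=-Rm.T@np.array(m["tvec"])
    return c+d*(z-c[2])/d[2]
def proj(cam,P,m=None):
    m=m or cams.camera_model(cam); f=K(m)
    p=R.from_rotvec(m["rvec"]).apply(P)+np.array(m["tvec"]); return np.array([m["cx"]+f*p[0]/p[2],m["cy"]+f*p[1]/p[2]])
def snap(cam,name):
    im=cams.snapshot(cam); cv2.imwrite(f"pics/{name}.png",cv2.cvtColor(im,cv2.COLOR_RGB2BGR)); return im
E
python3 - <<'E'
from h import *
np.set_printoptions(precision=4,suppress=True)
print(manip.tip_reach, manip.sense())
H=dict(dwell_timer=0,key_grip=.058,test_block=0,plug_neck=.052,pull_gauge=0,gauge_grip=.015,yoke_slot=.015,tape_roll=0,oil_bottle=0,marker=0,seal_block=0,spare_fitting_a=0)
a=snap("top","top0"); b=snap("scene","scene0")
for c in("top","scene"):
    m=cams.camera_model(c); print(c,m)
    cams.snapshot(c)
    for n,z in H.items():
        for r in cams.spot_point(n,c)[:2]: print(n,round(r["score"],2),np.round(r["at"],1),ray(c,r["at"],z,m))
cv2.imwrite("pics/both.png",cv2.cvtColor(np.hstack([a,b]),cv2.COLOR_RGB2BGR))
E
```

```text
0.0726 {'t': 0.0, 'q': array([ 0.9515,  0.5285,  1.4339, -0.    ,  1.1814, -0.1785]), 'qd': array([ 0.0012, -0.0011,  0.0003,  0.0005,  0.001 , -0.0002]), 'tau': array([  0.0001, -44.2354, -17.8024,  -0.0002,   0.0087,   0.    ]), 'tcp_pos': array([0.2663, 0.5648, 0.3029]), 'tool_rot': array([ 0.2186,  0.9758, -0.001 , -0.0004]), 'force': array([-1.113 , -0.1405,  0.2599]), 'ft_torque': array([-0.0372, -0.0342,  0.0161]), 'finger_gap': 0.9969383855816706}
top {'vfov': 56.860803857580834, 'cx': 277.4775798699512, 'cy': 205.0843529246288, 'rvec': array([ 2.154 , -2.0692,  0.2088]), 'tvec': array([0.0361, 0.5544, 0.9386])}
dwell_timer 0.81 [239.2 194.9] [0.5883 0.1644 0.    ]
key_grip 0.48 [233.1 198.9] [0.5639 0.1729 0.058 ]
test_block 0.86 [368.5 195.7] [ 0.6002 -0.1881  0.    ]
plug_neck 0.56 [360.5 190.6] [ 0.6005 -0.1555  0.052 ]
pull_gauge 0.82 [328.  253.2] [ 0.4396 -0.08    0.    ]
gauge_grip 0.86 [329.6 250.3] [ 0.4461 -0.0822  0.015 ]
yoke_slot 0.64 [360.2 239.9] [ 0.4765 -0.162   0.015 ]
tape_roll 0.64 [179.8 286.5] [0.3378 0.3042 0.    ]
oil_bottle 0.78 [189.9 142.4] [0.7339
[... 563 characters left out ...]
st_block 0.83 [364.8 289.4] [ 0.5945 -0.1833  0.    ]
plug_neck 0.64 [358.7 267.1] [ 0.5925 -0.1572  0.052 ]
pull_gauge 0.83 [285.7 293.1] [ 0.4539 -0.0883  0.    ]
gauge_grip 0.7 [282.8 287.7] [ 0.451  -0.0819  0.015 ]
gauge_grip 0.16 [192.8 250.8] [0.3472 0.1233 0.015 ]
yoke_slot 0.6 [319.3 311. ] [ 0.4756 -0.17    0.015 ]
tape_roll 0.68 [158.9 216.9] [0.3347 0.2902 0.    ]
tape_roll 0.27 [265.5 206.2] [0.5756 0.1572 0.    ]
oil_bottle 0.92 [277.  159.3] [0.7235 0.3051 0.    ]
marker 0.6 [190.5 251.6] [0.3457 0.1372 0.    ]
seal_block 0.74 [298.3 178.4] [0.7173 0.1949 0.    ]
spare_fitting_a 0.61 [326.3 200.4] [0.7185 0.0771 0.    ]
spare_fitting_a 0.52 [307.3 199. ] [0.6815 0.1122 0.    ]
```

View pics/top0.png

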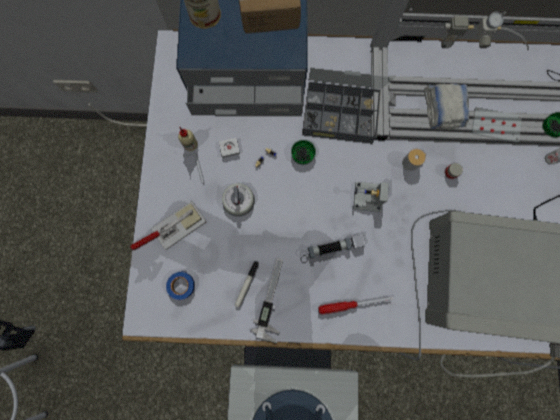

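View pics/scene0.png

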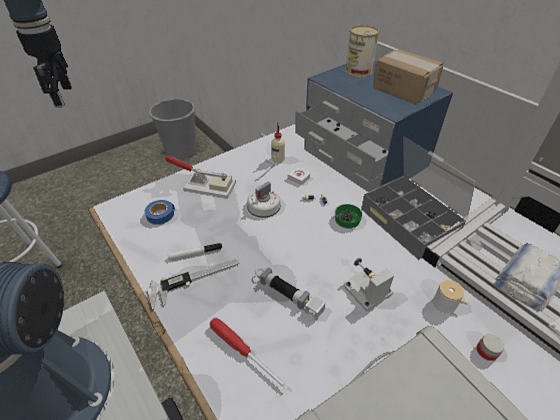

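Request:
{"fn": "drive_tool", "kwargs": {"linear": [[-33,-16.5,3],[-33,-16.5,3],[-33,-16.5,3],[-33,-16.5,3],[-33,-16.5,3],[-33,-16.5,3],[-33,-16.5,3],[-33,-16.5,3],[-33,-16.5,3],[-33,-16.5,3],[-33,-16.5,3],[-33,-16.5,3],[-33,-16.5,3],[-33,-16.5,3]], "rot": [[0,0,0],[0,0,0],[0,0,0],[0,0,0],[0,0,0],[0,0,0],[0,0,0],[0,0,0],[0,0,0],[0,0,0],[0,0,0],[0,0,0],[0,0,0],[0,0,0]], "hand": [85,85,85,85,85,85,85,85,85,85,85,85,85,85]}}

```text
t: 2.57
tcp_pos: [0.5982, 0.1517, 0.2611]
tool_rot: [0.211, 0.977, 0.005, 0.002]
force: [0.7, -0.2, -0.2]
finger_gap: 0.999
```

Run:
```python
from h import *
np.set_printoptions(precision=4,suppress=True)
s=manip.sense();print(s["t"],s["tcp_pos"],s["tool_rot"],s["q"])
m=cams.camera_model("wrist");a=snap("wrist","w1")
Rm=R.from_rotvec(m["rvec"]).as_matrix();print("cam",-Rm.T@m["tvec"],Rm[2],m["vfov"])
for n,z in dict(dwell_timer=0,key_grip=.058).items():
    for r in cams.spot_point(n,"wrist")[:2]: print(n,round(r["score"],2),np.round(r["at"],1),ray("wrist",r["at"],z,m))
for r in cams.regions_of("timer_key","wrist")[:2]: print(r["score"],r["rect"])
```

```text
2.5667 [0.5982 0.1517 0.2611] [0.2111 0.9775 0.0053 0.002 ] [ 0.0641  0.5638  1.5003  0.0104  1.0708 -1.0864]
cam [0.5312 0.181  0.3309] [ 0.2673 -0.1096 -0.9574] 68.79304495909453
dwell_timer 0.83 [272.8 156.5] [0.574  0.1624 0.    ]
key_grip 0.81 [275.7 164. ] [0.5736 0.1653 0.058 ]
```

View pics/w1.png

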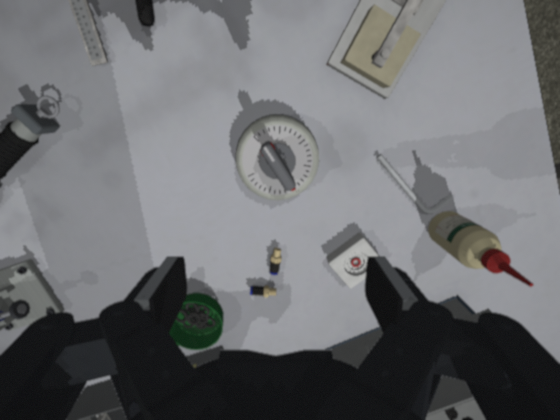

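Run:
```python
from h import *
np.set_printoptions(precision=4,suppress=True)
a=cv2.imread("pics/w1.png")[100:215,215:340];cv2.imwrite("pics/c1.png",cv2.resize(a,None,fx=6,fy=5.2*6/5.2,interpolation=cv2.INTER_CUBIC)[:600])
m=cams.camera_model("wrist")
for n,p,z in [("dial",(277.5,156),.028)]: print(n,ray("wrist",p,z,m))
```

```text
dial [0.571  0.1691 0.028 ]
```

View pics/c1.png

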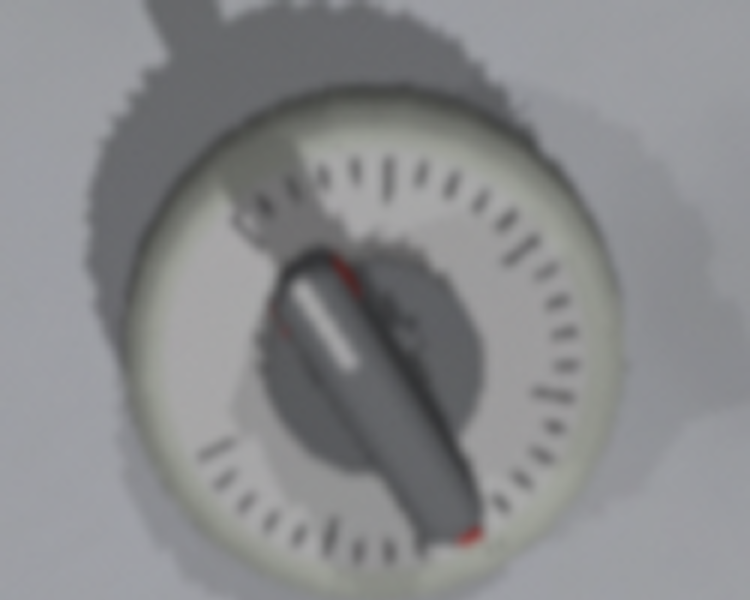

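Run:
```python
from h import *
np.set_printoptions(precision=4,suppress=True)
m=cams.camera_model("wrist");P=lambda x,y,z:ray("wrist",(215+x/6,100+y/6),z,m)
a,b=P(318,255,.07),P(452,520,.07);d=a-b
print(a,b,np.linalg.norm(d),"mid",(a+b)/2,"yaw of pointer",np.degrees(np.arctan2(d[1],d[0])))
print("dial",P(375,343,.028),"disc",P(375,362,.0335))
for n,q in dict(zero=(250,215),red=(470,537)).items():
  v=P(*q,.028)-P(375,343,.028);print(n,np.degrees(np.arctan2(v[1],v[0])))
s=manip.sense();print(R.from_quat(s["tool_rot"]).as_matrix(),s["q"])
```

```text
[0.5519 0.1683 0.07  ] [0.5944 0.1699 0.07  ] 0.04260052423009636 mid [0.5731 0.1691 0.07  ] yaw of pointer -177.76179556930575
dial [0.5721 0.1686 0.028 ] disc [0.5741 0.1676 0.0335]
zero -160.22223393684354
red 1.596892301086604
[[-0.9099  0.4149  0.0052]
 [ 0.4149  0.9098  0.0097]
 [-0.0007  0.011  -0.9999]] [ 0.0649  0.5639  1.5011  0.0107  1.0708 -1.0832]
```

```bash
cat >> h.py <<'E'
def go(p,yaw_y):
    """rotation vec (tool, deg) to get tool down with tool-y at world angle yaw_y (deg), and shift (mm) in the tool frame after that turn and in the current frame"""
    s=manip.sense();C=R.from_quat(s["tool_rot"]);a=np.radians(yaw_y)
    y=np.array([np.cos(a),np.sin(a),0]);z=np.array([0,0,-1.]);T=R.from_matrix(np.c_[np.cross(y,z),y,z])
    d=(np.array(p)-s["tcp_pos"])*1000
    print("t",s["t"],"tcp",s["tcp_pos"],"yaw",np.degrees(np.arctan2(*C.as_matrix()[[1,0],1])),"q6",s["q"][5],"F",s["force"],"gap",s["finger_gap"])
    print("rot",(C.inv()*T).as_rotvec(degrees=True),"shift after turn",T.inv().apply(d),"shift now",C.inv().apply(d))
np.set_printoptions(precision=4,suppress=True)
E
python3 -c "
from h import *
go((.573,.1685,.113),92)"
```

```text
t 2.7667 tcp [0.5977 0.1522 0.2608] yaw 65.48664449682795 q6 -1.083195775312402 F [ 0.0048 -0.0993  0.2417] gap 0.9931614451877624
rot [  0.6106   0.1836 -26.5133] shift after turn [ 24.1056  17.1916 147.8177] shift now [ 29.3439   2.995  147.84  ]
```

Request:
{"fn": "drive_tool", "kwargs": {"linear": [[0,0,0],[0,0,0],[0,0,0],[0,0,0],[8,6,30],[8,6,35],[8,5,35],[0,0,28]], "rot": [[0.2,0,-6.6],[0.2,0,-6.6],[0.2,0,-6.6],[0,0,-6.6],[0,0,0],[0,0,0],[0,0,0],[0,0,0]], "hand": [85,85,85,85,85,85,85,85]}}

```text
t: 3.43
tcp_pos: [0.5702, 0.1798, 0.1391]
tool_rot: [-0.035, 0.999, 0.002, 0.01]
force: [-0.7, 0.7, -0.1]
finger_gap: 0.992
```

Run:
```python
from h import *
go((.573,.1685,.113),92)
m=cams.camera_model("wrist");snap("wrist","w2")
for n,z in dict(key_grip=.058,dwell_timer=0).items():
    for r in cams.spot_point(n,"wrist")[:2]: print(n,round(r["score"],2),np.round(r["at"],1),ray("wrist",r["at"],z,m))
```

```text
t 3.4333 tcp [0.5702 0.1798 0.1391] yaw 93.97916255795826 q6 -1.5238305332224145 F [-0.6731  0.6599 -0.1149] gap 0.9920215983700374
rot [0.1668 1.097  1.9777] shift after turn [ -2.407  -11.3715  26.144 ] shift now [ -1.5113 -11.5153  26.1481]
key_grip 0.89 [249.5 256.2] [0.5745 0.1659 0.058 ]
key_grip 0.34 [183.9 340. ] [0.6327 0.1291 0.058 ]
dwell_timer 0.57 [252.6 220.7] [0.5763 0.1637 0.    ]
```

View pics/w2.png

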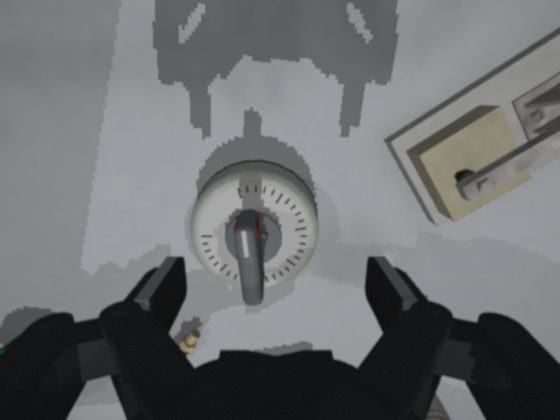

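Request:
{"fn": "drive_tool", "kwargs": {"linear": [[-2,-13,10],[0,0,16],[0,0,0]], "rot": [[0.2,1,2],[0,0,0],[0,0,0]], "hand": [85,85,85]}}

```text
t: 3.83
tcp_pos: [0.5786, 0.1664, 0.1177]
tool_rot: [-0.016, 1.0, -0.001, 0.005]
force: [-0.9, -0.6, -0.4]
finger_gap: 0.994
```

```bash
python3 -c "
from h import *
go((.5735,.1675,.113),92)"
```

```text
t 3.8333 tcp [0.5786 0.1664 0.1177] yaw 91.8238666891595 q6 -1.5053961243222223 F [-0.9227 -0.5835 -0.4193] gap 0.9944979957683542
rot [-0.0756  0.5281 -0.1758] shift after turn [5.0553 1.3245 4.7138] shift now [5.1026 1.3151 4.6653]
```

Request:
{"fn": "drive_tool", "kwargs": {"linear": [[5,1,5],[0,0,0],[0,0,0],[0,0,0],[0,0,0],[0,0,0],[0,0,0],[0,0,0]], "rot": [[0,0.5,0],[0,0,0],[0,0,0],[0,0,0],[0,0,0],[0,0,0],[0,0,0],[0,0,0]], "hand": [60,20,4,4,4,4,4,4], "force": 40}}

```text
t: 4.5
tcp_pos: [0.578, 0.1665, 0.1191]
tool_rot: [-0.014, 1.0, 0.0, 0.006]
force: [-0.6, -0.6, -0.9]
finger_gap: 0.121
```

```bash
python3 -c "
from h import *
go((.5735,.1675,.113),92)"
```

```text
t 4.5 tcp [0.578  0.1665 0.1191] yaw 91.57587614975816 q6 -1.5027219808219108 F [-0.6202 -0.6341 -0.9301] gap 0.12142919411767455
rot [ 0.0154  0.6944 -0.4242] shift after turn [4.5112 1.1659 6.102 ] shift now [4.5933 1.1306 6.0471]
```

Request:
{"fn": "drive_tool", "kwargs": {"linear": [[0,0,0],[4,0.5,5],[3,0.5,4],[0,0,0],[0,0,0],[0,0,0]], "rot": [[0,0,0],[0,0.5,0],[0,0.5,0],[0,0,0],[0,0,0],[0,0,0]], "hand": [25,25,25,4,4,4]}}

```text
t: 5.0
tcp_pos: [0.5706, 0.1664, 0.11]
tool_rot: [-0.014, 1.0, -0.001, -0.003]
force: [-0.1, 1.1, 0.7]
finger_gap: 0.154
```

```bash
python3 -c "
from h import *
go((.5735,.1675,.113),92)"
```

```text
t 5.0 tcp [0.5706 0.1664 0.11  ] yaw 91.61741918326598 q6 -1.501464616663563 F [-0.1337  1.1332  0.7033] gap 0.1544726320765294
rot [-0.0889 -0.3928 -0.3829] shift after turn [-2.9009  0.9726 -2.9766] shift now [-2.8738  0.9873 -2.9979]
```

Request:
{"fn": "drive_tool", "kwargs": {"linear": [[-2,0.5,-2],[0,0,0],[0,0,0],[0,0,0],[0,0,0],[0,0,0],[0,0,0],[0,0,0],[0,0,0]], "rot": [[0,0,0],[0,0,0],[0,0,0],[0,0,7],[0,0,7],[0,0,7],[0,0,7],[0,0,7],[0,0,7]], "hand": [20,4,4,4,4,4,4,4,4]}}

```text
t: 5.75
tcp_pos: [0.5736, 0.1687, 0.1122]
tool_rot: [0.354, 0.935, -0.0, -0.002]
force: [0.2, -0.1, 0.5]
finger_gap: 0.122
```

```bash
python3 -c "
from h import *
go((.5735,.1675,.113),92);print(manip.sense()['ft_torque'])"
```

```text
t 5.75 tcp [0.5736 0.1687 0.1122] yaw 48.535595418016925 q6 -0.7504487108212095 F [ 0.211  -0.1223  0.4754] gap 0.12216159461706513
rot [ -0.0166  -0.2815 -43.4646] shift after turn [ 0.1347 -1.1662 -0.8052] shift now [-0.701  -0.9408 -0.8063]
[ 0.143  -0.0578  0.2018]
```

Request:
{"fn": "drive_tool", "kwargs": {"linear": [[0,0,0],[0,0,0],[0,0,0],[0,0,0],[0,0,0],[0,0,0],[0,0,0],[0,0,0],[0,0,0],[0,0,0],[0,0,0],[0,0,0],[0,0,0],[0,0,0],[0,0,0]], "rot": [[0,0,7],[0,0,7],[0,0,7],[0,0,7],[0,0,7],[0,0,7],[0,0,7],[0,0,7],[0,0,7],[0,0,7],[0,0,7],[0,0,7],[0,0,0],[0,0,0],[0,0,0]], "hand": [4,4,4,4,4,4,4,4,4,4,4,4,4,80,80]}}

```text
t: 7.0
tcp_pos: [0.5775, 0.1694, 0.112]
tool_rot: [0.896, 0.444, 0.003, -0.0]
force: [0.1, -0.5, 0.3]
finger_gap: 0.393
```

```bash
python3 -c "
from h import *
go((.5735,.1685,.113),92);print(manip.sense()['ft_torque'])"
```

```text
t 7.0 tcp [0.5775 0.1694 0.112 ] yaw -37.256885943246225 q6 0.747183649328287 F [ 0.1483 -0.5268  0.338 ] gap 0.393250607717092
rot [   0.3799    0.0022 -129.2562] shift after turn [ 4.0378 -0.71   -0.9655] shift now [-3.1002 -2.675  -0.9866]
[-0.0165  0.023   0.0153]
```

Request:
{"fn": "drive_tool", "kwargs": {"linear": [[0,0,0],[-1.5,-1,0],[-1.5,-1,0],[0,0,0],[0,0,0],[0,0,0],[0,0,0],[0,0,0],[0,0,0],[0,0,0],[0,0,0],[0,0,0],[0,0,0],[0,0,0],[0,0,0],[0,0,0],[0,0,0],[0,0,0],[0,0,0],[0,0,0]], "rot": [[0,0,0],[0,0,0],[0,0,-7],[0,0,-7],[0,0,-7],[0,0,-7],[0,0,-7],[0,0,-7],[0,0,-7],[0,0,-7],[0,0,-7],[0,0,-7],[0,0,-7],[0,0,-7],[0,0,-7],[0,0,-7],[0,0,-7],[0,0,-7],[0,0,-7],[0,0,-7]], "hand": [80,80,80,80,80,80,80,80,80,80,80,80,80,80,80,80,80,80,80,80]}}

```text
t: 8.67
tcp_pos: [0.5704, 0.1701, 0.1119]
tool_rot: [-0.018, 1.0, 0.002, 0.001]
force: [-0.5, -0.2, -0.6]
finger_gap: 0.935
```

```bash
python3 -c "
from h import *
go((.5735,.1685,.113),142.7);print(manip.sense()['ft_torque'])"
```

```text
t 8.6667 tcp [0.5704 0.1701 0.1119] yaw 92.10303271157323 q6 -1.511720495969276 F [-0.5239 -0.2117 -0.6442] gap 0.9346305294006868
rot [  0.1843   0.2359 -50.5972] shift after turn [-0.6112 -3.4376 -1.091 ] shift now [-3.0467 -1.7048 -1.0918]
[ 0.035   0.016  -0.0032]
```

Request:
{"fn": "drive_tool", "kwargs": {"linear": [[-1.5,-0.5,0],[-0.5,-0.5,0],[0,0,0],[0,0,0],[0,0,0],[0,0,0],[0,0,0],[0,0,0],[0,0,0],[0,0,0],[0,0,0],[0,0,0]], "rot": [[0,0,-7],[0,0,-7],[0,0,-7],[0,0,-7],[0,0,-7],[0,0,-7],[0,0,-6],[0,0,0],[0,0,0],[0,0,0],[0,0,0],[0,0,0]], "hand": [70,60,60,60,60,60,50,25,4,4,4,4]}}

```text
t: 9.67
tcp_pos: [0.575, 0.1662, 0.1126]
tool_rot: [-0.433, 0.901, -0.002, 0.004]
force: [-2.1, 3.9, 1.5]
finger_gap: 0.123
```

```bash
python3 -c "
from h import *
go((.5735,.1685,.113),142.7);print(manip.sense()['ft_torque'])"
```

```text
t 9.6667 tcp [0.575  0.1662 0.1126] yaw 141.35790859474108 q6 -2.3707155143364576 F [-2.1397  3.8564  1.4621] gap 0.1233887206875922
rot [-0.4476  0.3336 -1.3408] shift after turn [-0.9572  2.602  -0.4396] shift now [-0.8987  2.6203 -0.4546]
[1.0587 0.5421 0.0105]
```

Request:
{"fn": "drive_tool", "kwargs": {"linear": [[0,0,0],[0,0,0],[0,0,0],[0,0,0],[0,0,0],[0,0,0],[0,0,0],[0,0,0],[0,0,0],[0,0,0],[0,0,0],[0,0,0],[0,0,0],[0,0,0],[0,0,0],[0,0,0],[0,0,0],[0,0,0],[0,0,0],[0,0,0]], "rot": [[0,0,7],[0,0,7],[0,0,7],[0,0,7],[0,0,7],[0,0,7],[0,0,7],[0,0,7],[0,0,7],[0,0,7],[0,0,7],[0,0,7],[0,0,7],[0,0,7],[0,0,7],[0,0,7],[0,0,7],[0,0,0],[0,0,0],[0,0,0]], "hand": [4,4,4,4,4,4,4,4,4,4,4,4,4,4,4,4,4,4,4,60]}}

```text
t: 11.33
tcp_pos: [0.5748, 0.1673, 0.1125]
tool_rot: [0.577, 0.817, 0.001, 0.006]
force: [-0.3, -0.1, -1.6]
finger_gap: 0.249
```

```bash
python3 -c "
from h import *
go((.5735,.1685,.113),142.7);print(manip.sense()['ft_torque'])"
```

```text
t 11.3333 tcp [0.5748 0.1673 0.1125] yaw 19.49128833938547 q6 -0.23540251931892414 F [-0.3084 -0.1009 -1.6164] gap 0.24914048317216028
rot [  -0.1864    0.7991 -123.209 ] shift after turn [-0.1883  1.7736 -0.5237] shift now [ 1.5829 -0.8092 -0.5431]
[-0.0301  0.039  -0.0347]
```

Request:
{"fn": "drive_tool", "kwargs": {"linear": [[0,0,0],[0,0,-20],[0,0,-40],[0,0,-40],[-20,-27,-30],[-20,-27,0],[-20,-27,0],[-20,-27,0],[-20,-27,0],[-20,-27,0],[-20,-27,0],[0,0,0]], "rot": [[0,0,0],[0,0,0],[0,0,0],[0,0,0],[0,0,0],[0,0,0],[0,0,0],[0,0,0],[0,0,0],[0,0,0],[0,0,0],[0,0,0]], "hand": [60,85,85,85,85,85,85,85,85,85,85,85]}}

```text
t: 12.33
tcp_pos: [0.4412, -0.0289, 0.246]
tool_rot: [0.568, 0.823, 0.004, 0.008]
force: [-0.4, 1.6, 0.3]
finger_gap: 0.996
```

Run:
```python
from h import *
go((.448,-.082,.075),18)
m=cams.camera_model("wrist");snap("wrist","w3")
for n,z in dict(gauge_grip=.015,yoke_slot=.015,pull_gauge=0,plug_neck=.052,test_block=0).items():
    for r in cams.spot_point(n,"wrist")[:1]: print(n,round(r["score"],2),np.round(r["at"],1),ray("wrist",r["at"],z,m))
```

```text
t 12.3333 tcp [ 0.4412 -0.0289  0.246 ] yaw 20.809431601056012 q6 -0.6864620765170443 F [-0.4498  1.6143  0.313 ] gap 0.9957486935611202
rot [0.8917 0.4834 2.8055] shift after turn [-52.6486  -9.9432 170.9518] shift now [-50.5909 -15.1344 171.1922]
gauge_grip 0.58 [267.6 234.2] [ 0.4552 -0.0802  0.015 ]
yoke_slot 0.94 [259.7 310.1] [ 0.4793 -0.1715  0.015 ]
pull_gauge 0.71 [270.7 230.8] [ 0.4591 -0.0812  0.    ]
plug_neck 0.44 [372.6 353.1] [ 0.6022 -0.1547  0.052 ]
```

View pics/w3.png

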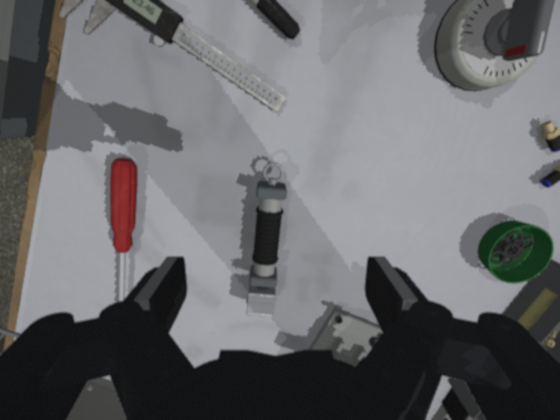

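Run:
```python
from h import *
m=cams.camera_model("wrist");r=lambda p:ray("wrist",p,.015,m)
a,b=r((272.5,188)),r((263.5,284));d=a-b
print(a,b,np.linalg.norm(d),np.degrees(np.arctan2(d[1],d[0])))
a,b=r((270,208)),r((265.5,265));print("grip ends",a,b,(a+b)/2,np.linalg.norm(a-b))
go((.454,-.082,.15),16)
```

```text
[ 0.4474 -0.0277  0.015 ] [ 0.4773 -0.1343  0.015 ] 0.11076604171299757 105.65275260527359
grip ends [ 0.4526 -0.0484  0.015 ] [ 0.4711 -0.1114  0.015 ] [ 0.4619 -0.0799  0.015 ] 0.06565929290023828
t 12.6333 tcp [ 0.4452 -0.0253  0.2461] yaw 21.10062640366619 q6 -0.6827422427106058 F [ 0.1493  0.2567 -0.7071] gap 0.9932556180025048
rot [1.1293 0.5284 5.0949] shift after turn [-56.9552  -7.1738  96.0773] shift now [-55.1225 -14.0583  96.385 ]
```

Request:
{"fn": "drive_tool", "kwargs": {"linear": [[0,0,0],[-20,-3,25],[-20,-3,25],[-17,-1,25],[0,0,0],[0,0,0]], "rot": [[1.1,0.5,5.3],[0,0,0],[0,0,0],[0,0,0],[0,0,0],[0,0,0]], "hand": [85,85,85,85,85,85]}}

```text
t: 13.13
tcp_pos: [0.461, -0.0777, 0.1693]
tool_rot: [0.599, 0.801, 0.002, 0.004]
force: [0.3, 0.1, 0.4]
finger_gap: 0.996
```

Run:
```python
from h import *
go((.456,-.082,.075),15.7)
m=cams.camera_model("wrist");im=snap("wrist","w4")
for n,z in dict(gauge_grip=.015,yoke_slot=.015).items():
    for r in cams.spot_point(n,"wrist")[:1]: print(n,round(r["score"],2),np.round(r["at"],1),ray("wrist",r["at"],z,m))
for r in cams.regions_of("pull_gauge","wrist")[:1]:
    ys,xs=np.nonzero(r["pixels"]);print(r["rect"])
    for y in range(int(r["rect"][1]),int(r["rect"][3]),12):
        c=xs[ys==y]
        if len(c): print(y,c.min(),c.max(),ray("wrist",((c.min()+c.max())/2,y),.015,m))
go((.456,-.082,.075),15.7)
```

```text
t 13.1333 tcp [ 0.461  -0.0777  0.1693] yaw 16.469053947841523 q6 -0.6974992768563752 F [0.3121 0.1237 0.3508] gap 0.9958666965669485
rot [0.4367 0.223  0.7682] shift after turn [-2.7851 -5.984  94.2509] shift now [-2.333  -6.7366 94.2124]
gauge_grip 0.71 [263.9 209.4] [ 0.4532 -0.0793  0.015 ]
yoke_slot 0.83 [265.  309.9] [ 0.4786 -0.1657  0.015 ]
[244.6, 104.2, 290.2, 324.1]
116 253 280 [ 0.4363 -0.0125  0.015 ]
128 253 279 [ 0.4382 -0.0205  0.015 ]
140 246 285 [ 0.4401 -0.0286  0.015 ]
152 244 287 [ 0.4425 -0.0369  0.015 ]
164 251 281 [ 0.4452 -0.0452  0.015 ]
176 247 285 [ 0.4477 -0.0538  0.015 ]
188 249 282 [ 0.4498 -0.0627  0.015 ]
200 248 282 [ 0.452  -0.0718  0.015 ]
212 248 282 [ 0.4546 -0.0811  0.015 ]
224 248 281 [ 0.4569 -0.0907  0.015 ]
236 249 281 [ 0.46   -0.1003  0.015 ]
248 248 281 [ 0.4625 -0.1103  0.015 ]
260 247 282 [ 0.4654 -0.1205  0.015 ]
272 245 283 [ 0.4679 -0.1311  0.015 ]
284 247 282 [ 0.4713 -0.1417  0.015 ]
296 245 282 [ 0.4737 -0.1529  0.015 ]
308 246 283 [ 0.4777 -0.164   0.015 ]
320 246 282 [ 0.4805 -0.1757  0.015 ]
t 13.3333 tcp [ 0.461  -0.0775  0.171 ] yaw 16.527701273364134 q6 -0.6977459152087528 F [-0.0999  0.5526 -0.5431] gap 0.993521450844625
rot [0.5834 0.3554 0.8259] shift after turn [-3.0317 -6.0164 95.9831] shift now [-2.3424 -7.0323 95.9333]
```

View pics/w4.png

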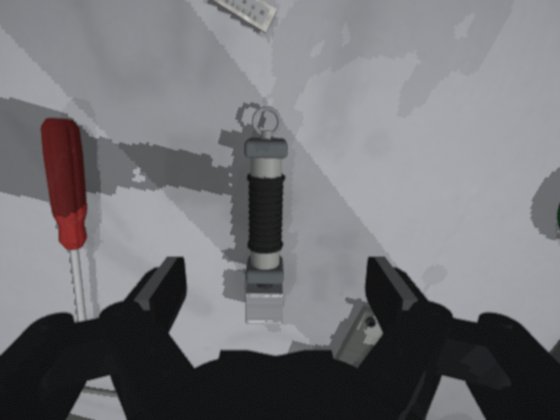

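Request:
{"fn": "drive_tool", "kwargs": {"linear": [[0,0,0],[0,-3.5,30],[-0.5,-3.5,30],[0,0,28],[0,0,0],[0,0,0]], "rot": [[0.6,0.3,1],[0,0,0],[0,0,0],[0,0,0],[0,0,0],[0,0,0]], "hand": [85,85,85,70,50,45], "force": 80}}

```text
t: 13.83
tcp_pos: [0.4596, -0.0785, 0.0877]
tool_rot: [0.605, 0.796, 0.001, 0.008]
force: [1.2, 0.3, -0.2]
finger_gap: 0.598
```

Run:
```python
from h import *
go((.4545,-.080,.0745),15.3)
```

```text
t 13.8333 tcp [ 0.4596 -0.0785  0.0877] yaw 15.593955059071385 q6 -0.6786539414910079 F [ 1.1892  0.3454 -0.2307] gap 0.5982641825505763
rot [0.681  0.6265 0.2902] shift after turn [-0.1364 -5.3378 13.2324] shift now [ 0.0353 -5.4949 13.1686]
```

Request:
{"fn": "drive_tool", "kwargs": {"linear": [[0,-4,5],[0,-3,6],[0,0,4],[0,0,0]], "rot": [[0.4,0.4,0.3],[0.3,0.3,0],[0,0,0],[0,0,0]], "hand": [55,55,55,55], "force": 80}}

```text
t: 14.17
tcp_pos: [0.4546, -0.0807, 0.0766]
tool_rot: [0.607, 0.795, 0.001, 0.003]
force: [-0.4, -0.1, 0.4]
finger_gap: 0.647
```

Run:
```python
from h import *
go((.4545,-.080,.0745),15.3)
```

```text
t 14.1667 tcp [ 0.4546 -0.0807  0.0766] yaw 15.302023907067554 q6 -0.6883738447557571 F [-0.4283 -0.0823  0.3917] gap 0.6465427941983044
rot [0.2832 0.1595 0.0016] shift after turn [0.7239 0.0628 2.1071] shift now [0.7298 0.0524 2.1053]
```

Request:
{"fn": "drive_tool", "kwargs": {"linear": [[0,0,1.5],[0,0,0],[0,0,0],[0,0,0],[0,0,0]], "rot": [[0,0,0],[0,0,0],[0,0,0],[0,0,0],[0,0,0]], "hand": [30,15,15,15,15], "force": 80}}

```text
t: 14.58
tcp_pos: [0.4553, -0.0811, 0.0772]
tool_rot: [0.607, 0.795, 0.002, 0.004]
force: [0.3, -0.5, -1.7]
finger_gap: 0.271
```

Run:
```python
from h import *
go((.4545,-.080,.0745),15.3)
m=cams.camera_model("top");snap("top","top1")
for n,z in dict(plug_neck=.052,test_block=0).items():
    for r in cams.spot_point(n,"top")[:1]: print(n,round(r["score"],2),np.round(r["at"],1),ray("top",r["at"],z,m))
```

```text
t 14.5833 tcp [ 0.4553 -0.0811  0.0772] yaw 15.271152085273188 q6 -0.6881399489596217 F [ 0.3287 -0.4931 -1.7252] gap 0.27145632112213613
rot [ 0.4443  0.2894 -0.03  ] shift after turn [ 1.3194 -0.5062  2.686 ] shift now [ 1.3327 -0.5277  2.6752]
test_block 0.64 [227.1 149.1] [0.7183 0.2061 0.    ]
```

Request:
{"fn": "drive_tool", "kwargs": {"linear": [[0,0,-20],[0,0,-35],[0,0,-35],[0,0,-35],[0,0,-35],[30,19,-10],[30,19,0],[30,19,0],[30,19,0],[0,0,0],[0,0,0],[0,0,0]], "rot": [[0,0,0],[0.4,0.3,0],[0,0,5],[0,0,5],[0,0,5],[0,0,0],[0,0,0],[0,0,0],[0,0,0],[0,0,0],[0,0,0],[0,0,0]], "hand": [15,15,15,15,15,15,15,15,15,15,15,15]}}

```text
t: 15.73
tcp_pos: [0.5337, 0.0426, 0.2533]
tool_rot: [0.712, 0.702, 0.001, -0.003]
force: [-0.2, 0.1, -2.6]
finger_gap: 0.275
```

Run:
```python
from h import *
go((.6,-.065,.155),0)
m=cams.camera_model("wrist");im=snap("wrist","w5")
for n,z in dict(plug_neck=.052,test_block=0,yoke_slot=.19).items():
    for r in cams.spot_point(n,"wrist")[:1]: print(n,round(r["score"],2),np.round(r["at"],1),ray("wrist",r["at"],z,m))
import pickle;pickle.dump(m,open("m5.pkl","wb"))
go((.6,-.065,.155),0)
m=cams.camera_model("top");snap("top","top2")
for n,z in dict(plug_neck=.052,test_block=0).items():
    for r in cams.spot_point(n,"top")[:1]: print(n,round(r["score"],2),np.round(r["at"],1),ray("top",r["at"],z,m))
```

```text
t 15.7333 tcp [0.5337 0.0426 0.2533] yaw -0.8048492923286731 q6 -0.12070135535309967 F [-0.1532  0.0596 -2.627 ] gap 0.27532948172571137
rot [-0.231  -0.3155 -0.8055] shift after turn [-107.6135   66.2871   98.3473] shift now [-107.2074   68.192    97.4847]
test_block 0.62 [275.3 252.8] [ 0.531  -0.0389  0.    ]
t 15.9333 tcp [0.5332 0.0412 0.2534] yaw -0.9577020458643327 q6 -0.12049173884349354 F [ 0.0071  0.7735 -2.1259] gap 0.2721481259072649
rot [-0.2773 -0.3088 -0.9584] shift after turn [-106.245    66.7639   98.3588] shift now [-105.637    69.01     97.4593]
plug_neck 0.49 [361.8 192.1] [ 0.5966 -0.1588  0.052 ]
test_block 0.83 [366.9 195.3] [ 0.6011 -0.1837  0.    ]
```

View pics/w5.png

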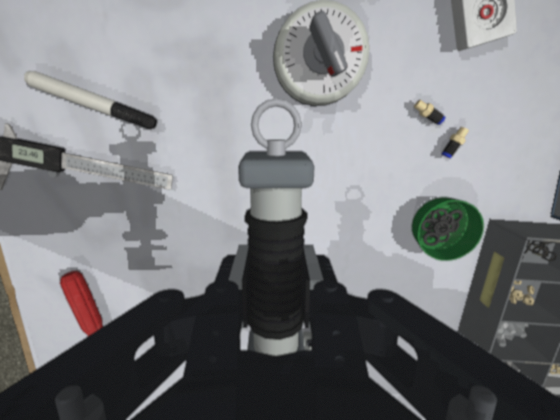

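Request:
{"fn": "drive_tool", "kwargs": {"linear": [[-33,-7,0],[-33,-7,0],[-33,-7,0],[-33,-7,0],[-33,-7,0],[-33,-7,0],[0,0,0],[0,0,0],[0,0,0],[0,0,0],[0,0,0],[0,0,0],[0,0,0],[0,0,0],[0,0,0],[0,0,0],[0,0,0],[0,0,0],[0,0,0],[0,0,0]], "rot": [[0,0,0],[0,0,0],[0,0,0],[0,0,0],[0,0,7],[0,0,7],[0,0,7],[0,0,7],[0,0,7],[0,0,7],[0,0,7],[0,0,7],[0,0,7],[0,0,7],[0,0,7],[0,0,7],[0,0,5],[0,0,0],[0,0,0],[0,0,0]], "hand": [15,15,15,15,15,15,15,15,15,15,15,15,15,15,15,15,15,15,15,15]}}

```text
t: 17.75
tcp_pos: [0.478, -0.175, 0.254]
tool_rot: [1.0, -0.017, 0.001, -0.001]
force: [-0.4, -0.7, -2.7]
finger_gap: 0.273
```

Run:
```python
from h import *
go((.6,-.065,.155),0)
m=cams.camera_model("wrist");im=snap("wrist","w6")
for n,z in dict(plug_neck=.052,test_block=0).items():
    for r in cams.spot_point(n,"wrist")[:2]: print(n,round(r["score"],2),np.round(r["at"],1),ray("wrist",r["at"],z,m))
import pickle;pickle.dump(m,open("m6.pkl","wb"))
a=cv2.imread("pics/w6.png")[0:200,140:400];cv2.imwrite("pics/c6.png",cv2.resize(a,None,fx=3,fy=3,interpolation=cv2.INTER_CUBIC))
```

```text
t 17.75 tcp [ 0.478 -0.175  0.254] yaw -91.95941884135857 q6 1.030774421393184 F [-0.3882 -0.7384 -2.7041] gap 0.2729625676078682
rot [ -0.0403  -0.1742 -91.9595] shift after turn [110.046  121.9911  98.9512] shift now [ 118.0142 -113.9153   99.3945]
plug_neck 0.58 [248.1  46.8] [ 0.6021 -0.1571  0.052 ]
test_block 0.6 [285.  63.] [ 0.5963 -0.188   0.    ]
```

View pics/c6.png

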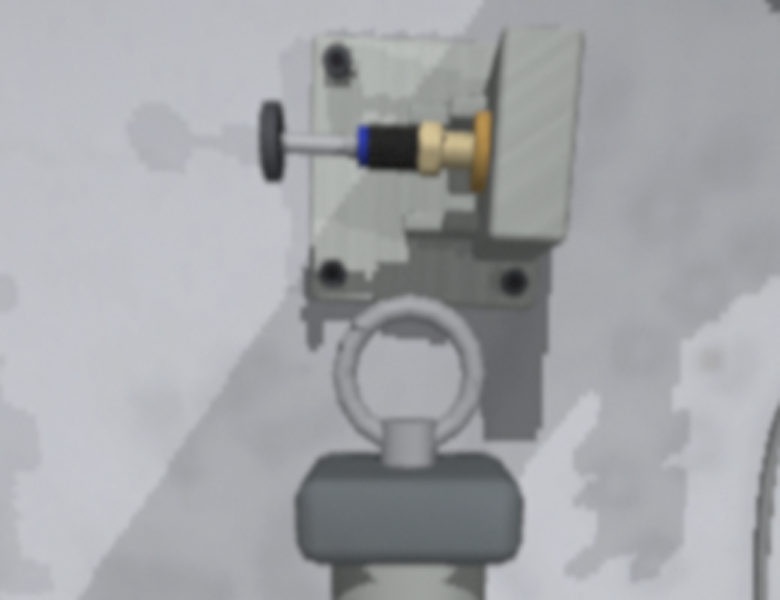

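Run:
```python
from h import *
import pickle;m=pickle.load(open("m6.pkl","rb"))
P=lambda x,y,z:ray("wrist",(140+x/3,y/3),z,m)
h,f,n,e=P(284,142.5,.052),P(358,146,.052),P(321,144,.052),P(480,151,.052)
print("head-inner",h,"fit end",f,"len",np.linalg.norm(h-f),"mid",(h+f)/2)
d=h-e;print("yaw",np.degrees(np.arctan2(d[1],d[0])),e)
# upright top edges & base corners
u=[P(507,27,.076),P(582,33,.076),P(565,242,.076),P(492,232,.076)];print("upright top",u, (u[0]+u[3])/2)
for a,b in((0,3),(1,2)): v=u[a]-u[b];print("width",np.linalg.norm(v),"dir",np.degrees(np.arctan2(v[1],v[0])))
b=P(316,38,.01),P(308,297,.01);v=b[0]-b[1];print("base edge",b,np.linalg.norm(v),np.degrees(np.arctan2(v[1],v[0])))
g=[P(409,430,.192),P(409,570,.192)];print("gauge",g,np.degrees(np.arctan2(*(g[0]-g[1])[[1,0]])))
print(m["cx"])
```

```text
head-inner [ 0.602  -0.1462  0.052 ] fit end [ 0.6004 -0.166   0.052 ] len 0.019825762425335465 mid [ 0.6012 -0.1561  0.052 ]
yaw 85.67484928788221 [ 0.598  -0.1987  0.052 ]
upright top [array([ 0.6203, -0.2036,  0.076 ]), array([ 0.6184, -0.2213,  0.076 ]), array([ 0.5723, -0.2179,  0.076 ]), array([ 0.5753, -0.1996,  0.076 ])] [ 0.5978 -0.2016  0.076 ]
width 0.045081774015728084 dir -5.028811436782603
width 0.046132592839048824 dir -4.2174821567720056
base edge (array([ 0.6378, -0.1531,  0.01  ]), array([ 0.5644, -0.1458,  0.01  ])) 0.07380220166327525 -5.666914158358794
gauge [array([ 0.5384, -0.1775,  0.192 ]), array([ 0.518 , -0.1768,  0.192 ])] -2.0007824119926734
275.49084889503047
```

Request:
{"fn": "drive_tool", "kwargs": {"linear": [[0,0,0],[0,0,0],[0,0,0],[0,0,0],[0,0,0],[0,0,0],[0,0,0],[0,0,0],[0,0,0],[0,0,0],[0,0,0],[0,0,0],[23,24,0],[23,24,10],[23,24,15],[23,24,15],[23,23,15],[0,0,0],[0,0,0]], "rot": [[0,0,-7],[0,0,-7],[0,0,-7],[0,0,-7],[0,0,-7],[0,0,-7],[0,0,-7],[0,0,-7],[0,0,-7],[0,0,-7],[0,0,-7],[0,0,-7],[0,0,-2],[0,0,0],[0,0,0],[0,0,0],[0,0,0],[0,0,0],[0,0,0]], "hand": [15,15,15,15,15,15,15,15,15,15,15,15,15,15,15,15,15,15,15]}}

```text
t: 19.48
tcp_pos: [0.6108, -0.0646, 0.1968]
tool_rot: [0.728, 0.686, 0.002, 0.001]
force: [-0.6, 0.4, -2.0]
finger_gap: 0.272
```

Run:
```python
from h import *
go((.6086,-.0679,.157),-4.8)
```

```text
t 19.4833 tcp [ 0.6108 -0.0646  0.1968] yaw -3.365201829274813 q6 -0.23078005128935739 F [-0.6249  0.3569 -2.    ] gap 0.2722190743507552
rot [ 0.2158 -0.0851  1.435 ] shift after turn [-3.5193 -1.9071 39.814 ] shift now [-3.5277 -2.1453 39.8011]
```

Request:
{"fn": "drive_tool", "kwargs": {"linear": [[-2,-1,12],[-1.5,-1,15],[0,0,12],[0,0,0],[0,0,0]], "rot": [[0.2,0,1.4],[0,0,0],[0,0,0],[0,0,0],[0,0,0]], "hand": [15,15,15,15,15]}}

```text
t: 19.9
tcp_pos: [0.6059, -0.0703, 0.1555]
tool_rot: [0.738, 0.675, -0.0, -0.001]
force: [0.4, -0.7, -1.9]
finger_gap: 0.273
```

Run:
```python
from h import *
go((.6086,-.0679,.157),-4.8)
t=snap("scene","scene2")
cv2.imwrite("pics/s2.png",cv2.resize(cv2.imread("pics/scene2.png")[200:320,280:440],None,fx=5,fy=5,interpolation=cv2.INTER_CUBIC))
m=cams.camera_model("scene");u=np.array([.0837,.9965,0]);n=np.array([.6012,-.1561,.052])
for k in (-10,0,10,15): print(k,(proj("scene",n+u*k/1000,m)-[280,200])*5)
s=manip.sense();p=s["tcp_pos"];x=R.from_quat(s["tool_rot"]).as_matrix()[:,0]
print((proj("scene",p-[0,0,.0622]-x*.0885,m)-[280,200])*5)
```

```text
t 19.9 tcp [ 0.6059 -0.0703  0.1555] yaw -5.084018297779629 q6 -0.21039596446267445 F [ 0.377  -0.7426 -1.925 ] gap 0.27337490637527456
rot [-0.1192 -0.054  -0.2841] shift after turn [ 2.6292  2.5017 -1.5182] shift now [ 2.643   2.4855 -1.5209]
-10 [422.3233 339.9558]
0 [406.3723 323.7635]
10 [390.6649 307.8185]
15 [382.9008 299.937 ]
[419.3577 268.0515]
```

View pics/s2.png

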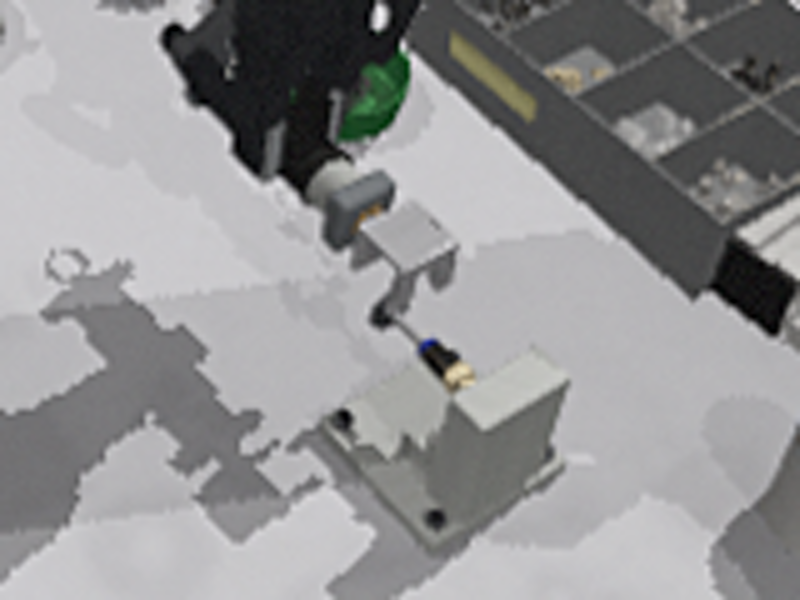

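Request:
{"fn": "drive_tool", "kwargs": {"linear": [[1.5,1.5,0],[1,1,0],[0,0,0],[0,0,0]], "rot": [[0,0,-0.2],[0,0,0],[0,0,0],[0,0,0]], "hand": [15,15,15,15]}}

```text
t: 20.28
tcp_pos: [0.609, -0.0697, 0.1581]
tool_rot: [0.737, 0.675, 0.0, 0.0]
force: [0.8, 0.8, -2.5]
finger_gap: 0.277
```

Run:
```python
from h import *
go((.6086,-.0679,.1145),-4.8)
```

```text
t 20.2833 tcp [ 0.609  -0.0697  0.1581] yaw -5.024771197598671 q6 -0.20864987096867219 F [ 0.8472  0.8064 -2.5238] gap 0.2774722775680177
rot [ 0.0656  0.0012 -0.2248] shift after turn [ 1.7738 -0.5064 43.5918] shift now [ 1.7726 -0.5632 43.5911]
```

Aligned; descend in small rows, pausing partway to check forces.

Request:
{"fn": "drive_tool", "kwargs": {"linear": [[1,-0.3,8],[0.5,-0.2,10],[0,0,8],[0,0,0],[0,0,0]], "rot": [[0,0,0],[0,0,0],[0,0,0],[0,0,0],[0,0,0]], "hand": [15,15,15,15,15]}}

```text
t: 20.7
tcp_pos: [0.6092, -0.0679, 0.1303]
tool_rot: [0.737, 0.676, 0.001, 0.001]
force: [-0.0, -0.0, -1.9]
finger_gap: 0.274
```

Run:
```python
from h import *
go((.6086,-.0679,.1145),-4.8)
```

```text
t 20.7 tcp [ 0.6092 -0.0679  0.1303] yaw -5.000242258802163 q6 -0.20606583108154297 F [-0.03   -0.0126 -1.9066] gap 0.273878500420106
rot [ 0.1914  0.0282 -0.2003] shift after turn [-0.0632 -0.6144 15.8015] shift now [-0.0576 -0.6669 15.7994]
```

Request:
{"fn": "drive_tool", "kwargs": {"linear": [[0,-0.5,5],[0,0,6],[0,0,5],[0,0,0],[0,0,0]], "rot": [[0,0,0],[0,0,0],[0,0,0],[0,0,0],[0,0,0]], "hand": [15,15,15,15,15]}}

```text
t: 21.12
tcp_pos: [0.6092, -0.068, 0.1125]
tool_rot: [0.737, 0.676, 0.001, 0.002]
force: [-0.0, 0.8, 1.0]
finger_gap: 0.275
```

Run:
```python
from h import *
go((.6086,-.0679,.1145),-4.8)
t=snap("scene","scene3")
cv2.imwrite("pics/s3.png",cv2.resize(cv2.imread("pics/scene3.png")[200:320,280:440],None,fx=5,fy=5,interpolation=cv2.INTER_CUBIC))
```

```text
t 21.1167 tcp [ 0.6092 -0.068   0.1125] yaw -4.966415506887161 q6 -0.20612172739126175 F [-0.0069  0.7833  0.9668] gap 0.2748440870748914
rot [ 0.2143  0.0667 -0.1665] shift after turn [ 0.0846 -0.5713 -1.9863] shift now [ 0.0806 -0.5641 -1.9885]
```

View pics/s3.png

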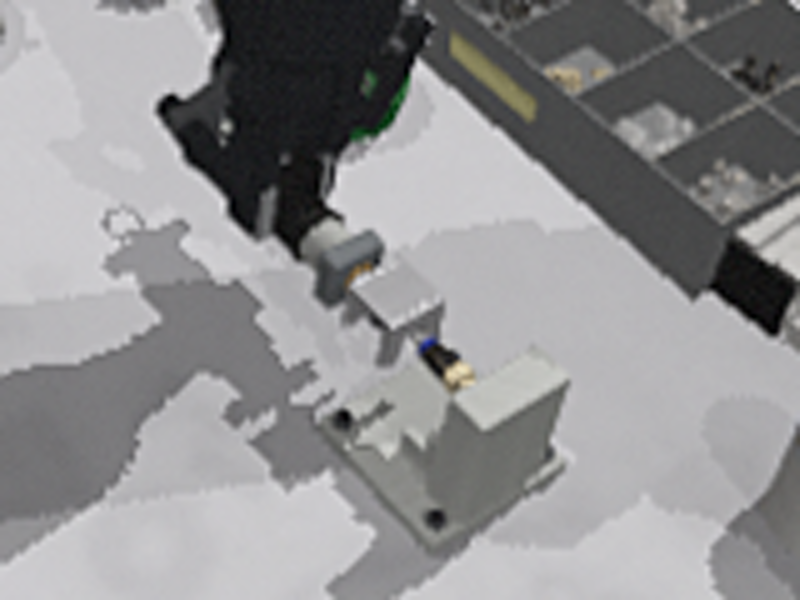

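Request:
{"fn": "drive_tool", "kwargs": {"linear": [[0,0,-1],[3,0,-0.5],[5,0,0],[6,0,0],[6,0,0],[6,0,0],[4,0,0],[0,0,0],[0,0,0],[0,0,0]], "rot": [[0,0,0],[0,0,0],[0,0,0],[0,0,0],[0,0,0],[0,0,0],[0,0,0],[0,0,0],[0,0,0],[0,0,0]], "hand": [15,15,15,15,15,15,15,15,15,15]}}

```text
t: 22.0
tcp_pos: [0.6113, -0.0401, 0.1142]
tool_rot: [0.735, 0.678, -0.004, 0.006]
force: [-2.6, -6.9, -3.4]
finger_gap: 0.277
```

Run:
```python
from h import *
go((.6086,-.0679,.1145),-4.8)
u=np.array([.0837,.9965,0]);f=[]
for i in range(4): cams.snapshot("scene");f.append(manip.sense()["force"])
f=np.array(f);print(f,f.mean(0)@u)
print("travel",(manip.sense()["tcp_pos"]-[.6092,-.068,.1125])@u*1000)
```

```text
t 22.0 tcp [ 0.6113 -0.0401  0.1142] yaw -4.615854971054714 q6 -0.1495415955973252 F [-2.6356 -6.8565 -3.4268] gap 0.27672598678055804
rot [0.1709 0.7565 0.183 ] shift after turn [-27.9713  -0.3557  -0.3171] shift now [-27.9718  -0.4446   0.051 ]
[[-2.1301 -6.9516 -2.1324]
 [-1.1483 -7.0276 -2.7659]
 [-1.8942 -6.4022 -3.3862]
 [-1.8297 -5.95   -3.0977]] -6.706338941076803
travel 27.85085219700642
```

Request:
{"fn": "drive_tool", "kwargs": {"linear": [[3,0,0],[5,0,0],[5,0,0],[5,0,0],[3,0,0],[0,0,0],[0,0,0],[0,0,0]], "rot": [[0,0.3,0],[0,0.3,0],[0,0,0],[0,0,0],[0,0,0],[0,0,0],[0,0,0],[0,0,0]], "hand": [15,15,15,15,15,15,15,15]}}

```text
t: 22.87
tcp_pos: [0.6116, -0.0296, 0.1135]
tool_rot: [0.732, 0.681, -0.01, 0.009]
force: [-0.8, -8.4, -3.0]
finger_gap: 0.269
```

```bash
cat > chk.py <<'E'
from h import *
go((.6086,-.0679,.1145),-4.8)
u=np.array([.0837,.9965,0]);f=[]
for i in range(6): im=cams.snapshot("scene");f.append(manip.sense()["force"])
f=np.array(f);print(f.mean(0),f.mean(0)@u,"ext by force",(-f.mean(0)@u-2)/.25)
print("travel",(manip.sense()["tcp_pos"]-[.6092,-.068,.1125])@u*1000)
a=cv2.cvtColor(im,cv2.COLOR_RGB2BGR)[225:295,320:400];cv2.imwrite("pics/pull.png",cv2.resize(a,None,fx=8,fy=8,interpolation=cv2.INTER_CUBIC))
E
python3 chk.py
```

```text
t 22.8667 tcp [ 0.6116 -0.0296  0.1135] yaw -4.199405388585897 q6 -0.12085803025055324 F [-0.7538 -8.3599 -2.9794] gap 0.26894893162908423
rot [-0.0264  1.5142  0.601 ] shift after turn [-38.409    0.1794  -1.0432] shift now [-38.423   -0.2239  -0.0279]
[-1.3713 -9.0128 -3.2182] -9.09603655773802 ext by force 28.384146230952076
travel 38.441144926756515
```

View pics/pull.png

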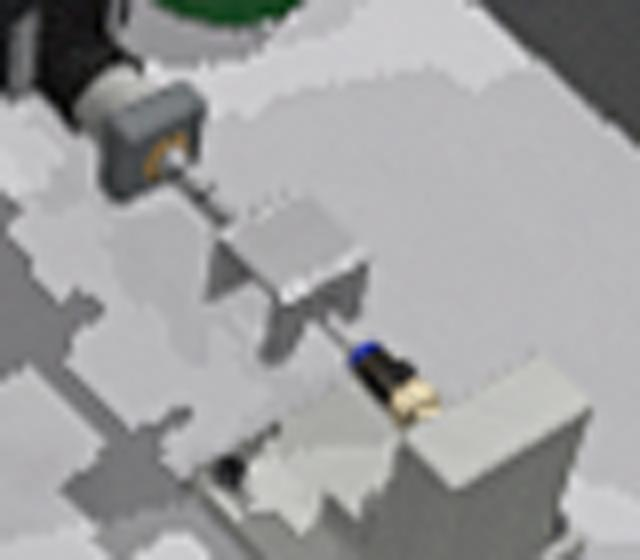

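Request:
{"fn": "drive_tool", "kwargs": {"linear": [[3,0,0],[4,0,0],[4,0,0],[3,0,0],[0,0,0],[0,0,0],[0,0,0]], "rot": [[0,0.8,0.4],[0,0.8,0.3],[0,0.4,0],[0,0,0],[0,0,0],[0,0,0],[0,0,0]], "hand": [15,15,15,15,15,15,15]}}

```text
t: 23.75
tcp_pos: [0.6124, -0.0284, 0.1139]
tool_rot: [0.734, 0.679, -0.006, 0.005]
force: [-1.6, -10.1, -2.2]
finger_gap: 0.275
```

```bash
python3 chk.py
```

```text
t 23.75 tcp [ 0.6124 -0.0284  0.1139] yaw -4.429240628574343 q6 -0.12799810071631146 F [ -1.5937 -10.1461  -2.1649] gap 0.27478822124142793
rot [-0.0568  0.9558  0.3713] shift after turn [-39.7169  -0.4385  -0.6104] shift now [-39.7179  -0.6961   0.0528]
[-1.629  -9.0152 -2.2931] -9.120025725385707 ext by force 28.48010290154283
travel 39.85966018953503
```

Request:
{"fn": "drive_tool", "kwargs": {"linear": [[5,0,0],[6,0,0],[6,0,0],[4,0,0]], "rot": [[0,0.6,0.2],[0,0.6,0.2],[0,0.5,0],[0,0.4,0]], "hand": [15,15,15,15]}}

```text
t: 24.38
tcp_pos: [0.6138, -0.016, 0.1141]
tool_rot: [0.735, 0.679, 0.001, -0.002]
force: [-2.6, -14.2, -0.2]
finger_gap: 0.277
```

```bash
python3 chk.py
```

```text
t 24.3833 tcp [ 0.6138 -0.016   0.1141] yaw -4.537833913168652 q6 -0.13320013326179628 F [ -2.6267 -14.1604  -0.2266] gap 0.2766248995274918
rot [-0.0803 -0.2013  0.262 ] shift after turn [-52.1454  -0.8232  -0.4039] shift now [-52.1394  -1.0624  -0.5857]
[ -2.9627 -12.3956  -0.5617] -12.600188814387117 ext by force 42.40075525754847
travel 51.7306975201569
```

Run:
```python
from h import *
go((.6086,-.0679,.1145),-4.8)
im=np.mean([cams.snapshot("scene").astype(float) for _ in range(3)],0);m=cams.camera_model("scene")
s=manip.sense();p=s["tcp_pos"];x=R.from_quat(s["tool_rot"]).as_matrix()[:,0]
# mm from plug_neck along u on axis
u=np.array([.0837,.9965,0]);n=np.array([.6012,-.1561,.052])
for k in (10,35,80): print(k,proj("scene",n+u*k/1000,m))
a,b=np.round(proj("scene",n+u*.015,m)).astype(int),np.round(proj("scene",n+u*.09,m)).astype(int)
sub=im[b[1]-6:a[1]+6,b[0]-6:a[0]+8]
red=(sub[...,0]-np.maximum(sub[...,1],sub[...,2])).astype(int)
print("cols from",b[0]-6,"rows from",b[1]-6);
for r,l in enumerate(red): print(b[1]-6+r,*["%3d"%v for v in l])
print("gray");
for r,l in enumerate(sub.mean(2).astype(int)): print(b[1]-6+r,*["%3d"%v for v in l])
```

```text
t 24.6833 tcp [ 0.6138 -0.0165  0.1141] yaw -4.557060035608491 q6 -0.1330971578523004 F [ -2.9595 -12.982   -0.0868] gap 0.27405983344506907
rot [-0.0752 -0.1786  0.2428] shift after turn [-51.6808  -0.855   -0.3909] shift now [-51.6752  -1.0746  -0.5507]
10 [358.133  261.5637]
35 [350.4853 253.8003]
80 [337.418  240.5353]
cols from 329 rows from 232
232   0  -1   0  -1   0  -1  -3  -6  -7  -8  -5  -5  -3  -2  -2  -2  -1  -1  -1  -2  -2  -2  -1  -1  -2  -2  -2  -2   0  -1  -2  -2  -1  -2  -2  -2
233   0   0  -1  -3  -2  -5  -7  -7  -6  -8  -6  -6  -4  -1  -2  -2  -2  -1  -1  -2  -1  -2  -2  -1  -2  -2  -2  -1  -2  -2  -2  -1  -2  -2  -1  -2
234   0  -3  -2  -7  -7  -6  -5  -7  -5  -5  -5  -5  -4  -1  -2  -2  -1  -1  -1  -2  -2  -2  -1  -2  -1  -2  -2  -2  -2  -1  -2  -2  -2  -2  -2  -2
235  -2  -7  -6  -6  -8  -7  -6  -6  -6  -6  -4  -4  -1  -1  -2  -2  -1  -1  -2  -2  -2  -2  -2  -2  -2  -2  -2  -2  -2  -2  -1  -2  -1  -2  -1  -2
236  -3  -5  -5  -4  -6  -5  -7  -8  -9  -3  -5  -6  -1  -1  -1  -1  -1  -1  -1  -2  -1  -2  -2  -1   0  -1  -2  -2  -2  -2  -2  -2  -1  -1  -2  -2
237  -1
[... 8621 characters left out ...]
 173 173 173 171 172 174 178 148 103 103 125 150 178 182 169 132 153 213 219 207 178 113  88  88  95 100  97
262 185 184 185 184 184 185 185 178 176 179 175 173 173 171 174 177 166 142 149 177 179 176 175 179 167 104 189 191 120 109 103  86  69  86 101  95
263 183 183 184 185 184 184 185 186 184 186 179 172 172 172 174 176 177 178 177 176 178 173 174 178 153 105  93  92  95 129 111  98 108 100  98  91
264 183 183 184 185 185 183 184 185 183 183 185 179 172 172 174 175 174 174 172 173 185 179 174 179 145 105 101 101  98  97 104 105 161 133  95 118
265 183 185 185 185 185 184 184 184 183 184 184 185 175 172 173 174 173 177 177 171 180 186 181 186 125  96 105 101 105 155 156 118 172 175 147 172
```

Run:
```python
from h import *
im=np.mean([cams.snapshot("scene").astype(float) for _ in range(3)],0).astype(int)
old=cv2.cvtColor(cv2.imread("pics/scene3.png"),cv2.COLOR_BGR2RGB)
old2=cv2.cvtColor(cv2.imread("pics/scene2.png"),cv2.COLOR_BGR2RGB)
for r in range(236,245): print(r,*["%3d/%3d/%3d"%tuple(im[r,c]) for c in range(333,342)])
for nm,o in(("scene3",old),("scene2",old2)):
  d=o.astype(int);k=d[...,0]-np.maximum(d[...,1],d[...,2]);ys,xs=np.nonzero(k[232:280,330:370]>15);print(nm)
  for y,x in zip(ys,xs): print((x+330,y+232),d[y+232,x+330],end=" ")
s=manip.sense();print(s["t"],s["tcp_pos"])
```

```text
236 122/126/129 113/115/120 102/106/110  86/ 90/ 94  66/ 71/ 75  68/ 70/ 70  65/ 69/ 71  53/ 58/ 59 163/163/165
237 102/106/109  86/ 90/ 93  66/ 71/ 76  72/ 73/ 71  86/ 81/ 71  96/ 85/ 64  74/ 74/ 69  51/ 56/ 59 172/170/174
238  69/ 71/ 74  64/ 69/ 74  85/ 82/ 74 100/ 84/ 62 146/ 91/ 54 141/ 95/ 51  91/ 80/ 63  63/ 68/ 70 188/187/190
239  68/ 73/ 79  81/ 80/ 75 117/ 97/ 64 120/ 65/ 41 174/ 43/ 42 170/ 55/ 39 101/ 58/ 49  83/ 87/ 89 185/185/188
240  71/ 74/ 77 113/ 95/ 62 109/ 63/ 38 119/ 27/ 23 149/ 28/ 28 171/ 58/ 57 146/119/123 119/121/124 184/183/186
241  74/ 74/ 73 124/100/ 60 104/ 64/ 35  93/ 18/ 13 116/ 41/ 43 139/110/110 182/187/189 152/154/157 174/173/176
242  67/ 71/ 76 111/ 93/ 63  96/ 74/ 46  76/ 29/ 21  85/ 66/ 69 119/125/127 146/148/151 132/132/134 155/154/156
243  59/ 64/ 67  66/ 67/ 63  84/ 87/ 87 125/126/130 141/137/141 104/103/105  67/ 67/ 69 150/148/150 179/177/179
244  86/ 88/ 91 128/129/133 154/155/159 192/193/196 201/201/204 144/142/146  80/ 80/ 82 115/114/116 153/153/154
scene3
(np.int64(351), np.int64(253)) [113  95  67] (np.int64(352), np.int64(253)) [100  83  55] (np.int64(353), np.int64(253)) [124  95  51] (np.int64(350), np.int64(254)) [103  85  58] (np.int64(351), np.int64(254)) [146 120  79] (np.int64(350), np.int64(255)) [118  95  62] (np.int64(349), np.int64(256)) [102  84  58] scene2
(np.int64(355), np.int64(241)) [115  96  67] (np.int64(354), np.int64(242)) [107  85  51] (np.int64(355), np.int64(242)) [144 122  95] (np.int64(352), np.int64(243)) [126  97  49] (np.int64(351), np.int64(244)) [97 81 57] 24.9833 [ 0.6138 -0.0165  0.1141]
```

Request:
{"fn": "drive_tool", "kwargs": {"linear": [[1.5,0,0]], "rot": [[0,0.4,0]], "hand": [15]}}

```text
t: 25.07
tcp_pos: [0.6136, -0.0174, 0.1143]
tool_rot: [0.734, 0.679, 0.001, -0.002]
force: [-2.6, -12.8, 0.1]
finger_gap: 0.274
```

```bash
python3 chk.py
python3 - <<'E'
from h import *
im=np.mean([cams.snapshot("scene").astype(float) for _ in range(3)],0).astype(int)
for r in range(236,247): print(r,*["%3d/%3d/%3d"%tuple(im[r,c]) for c in range(334,343)])
E
```

```text
t 25.0667 tcp [ 0.6136 -0.0174  0.1143] yaw -4.468943091906505 q6 -0.13903808882929042 F [ -2.609  -12.8284   0.1045] gap 0.27379604880331754
rot [-0.1105 -0.2997  0.3308] shift after turn [-50.6949  -0.7153  -0.2086] shift now [-50.6881  -1.0086  -0.4721]
[ -3.4845 -12.4269  -0.8126] -12.675030591508852 ext by force 42.70012236603541
travel 50.55711626968067
236 122/126/128 112/115/118  98/103/107  80/ 86/ 90  65/ 68/ 73  62/ 65/ 69  57/ 61/ 63 103/104/106 200/199/201
237  99/103/107  80/ 86/ 91  74/ 74/ 71  72/ 74/ 71 104/ 91/ 74  85/ 79/ 71  56/ 61/ 62 140/140/144 186/184/188
238  67/ 71/ 76  72/ 74/ 73 110/ 96/ 66 119/ 86/ 62 143/113/ 64 108/ 94/ 60  59/ 61/ 59 164/163/167 189/187/190
239  67/ 71/ 73 105/ 95/ 68 133/102/ 59 157/ 71/ 47 146/ 63/ 37 105/ 68/ 45  54/ 54/ 52 169/170/173 189/188/191
240  88/ 83/ 71 120/ 96/ 58 120/ 49/ 32 147/ 25/ 25 173/ 58/ 60 149/121/125  90/ 90/ 93 183/183/186 190/189/191
241 111/ 92/ 61 109/ 70/ 40  95/ 22/ 14 111/ 40/ 43 140/111/112 185/188/191 133/136/138 173/171/175 187/186/189
242 108/ 90/ 61 102/ 78/ 44  79/ 31/ 22  86/ 66/ 70 119/124/127 147/150/151 134/135/136 155/154/156 182/181/184
243  67/ 68/ 64  98/ 97/ 88  83/ 81/ 82 135/131/134  99/ 99/101  66/ 66/ 69 150/149/150 179/178/180 183/181/184
244  82/ 86/ 89 152/153/156 154/156/159 197/196/200 136/135/138  75/ 74/ 76 117/116/117 154/153/155 178/176/178
245 155/154/156 189/187/191 194/192/195 194/193/196 177/175/178 132/131/134  95/ 94/ 96 114/113/114 144/143/144
246 193/191/194 188/187/190 188/186/190 188/187/190 192/191/194 181/180/183 137/136/138  71/ 71/ 72  70/ 69/ 71
```

```bash
python3 -c "
from h import *
s=manip.sense();print(s['t'],s['tcp_pos'],s['force'],s['finger_gap']);print(order.sign_off())"
```

```text
25.5167 [ 0.6136 -0.0176  0.1143] [ -2.8157 -11.9862  -0.1431] 0.27240018157858564
the job is handed in; nothing more can be done
None
```

I wound the timer, pulled the gauge to its red ring and signed off at 25.5 s, still holding it there off the table. No verdict came back.

- **Timer:** I wound the key clockwise in two gripped partial turns of about 129° and 122°. That puts it at about 4.65 rad by my estimate, past the mark at 3.4. A wrist picture at 15.7 s showed the pointer well clockwise of the red mark. I did not look at it again before signing off. At the fastest run-down rate it should still have been above 4.2.
- **Gauge:** I took it by its rubber grip, dropped the yoke over the neck from above, checked it was seated in the scene picture, and pulled along the block's axis.
- **Final pull:** The last checks put the ring at the mouth, inside the 36–44 mm window but a little above its middle:
  - **Force:** it reads about 12.7 N along the pull, which means about 42.7 mm of rod.
  - **Tool travel:** it gives about 41 mm.
  - **Picture:** red pixels lie directly against the mouth's collar, with no bare steel between, so it has not gone past the ring.

The force and travel readings differ by about 1.5 mm, and the force also had a sideways part of 2–3 N. I had used all 12 picture views, so I read the final ring position from pixel values instead of looking at it. I saw nothing else get moved, but took no final check of the other items.

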